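# Open and lock the bench dust inlet

## Robot

A 6-joint arm with a two-finger parallel gripper is mounted at the origin on the work surface. World frame = base frame: x ahead of the robot, y to its left, z up, the work surface at z = 0. Lengths are in m, angles in rad, forces in N, time in s.
With the tool pointing down it reaches from about 0.375 to 0.9 m from the base axis. Payload 3.1 kg.
Tool frame: the origin (TCP) lies where the fingers leave the gripper's body, on its centre line; the fingertips stand manip.tip_reach ahead of it and the grasp point (between the pads) lies 54 mm ahead of it (manip.tip_reach is the distance from the TCP to the fingertips, in m); z points along the fingers, y is the direction in which the jaws open and shut (so a half turn about z gives the same grasp; the last joint's range is limited). The gripper opens to 85 mm and grips with 20 to 120 N. Pads are 22 mm wide; open, the fingers measure 114 mm over their backs; the gripper's body (76 mm by 85 mm) begins 54 mm behind the grasp point. The pads swing forward as they close: fully open they stand 13 mm farther back than shut.
Start: joints at [-1.5, 0.527, 1.433, -0, 1.181, -0.178], TCP at [0.154, -0.606, 0.304] pointing down, gripper open.
Joint ranges: [-3.08, 3.08], [-0.75, 2.2], [0.22, 2.44], [-1.43, 4.57], [0, 2.65], [-2.85, 2.85]. Speed limits (rad/s): [2.79, 2.79, 3.14, 3.14, 3.14, 3.14].

## Interface

Orientations are given as a unit quaternion [x, y, z, w].
In Python, from station import manip, cams, order gives the robot as it stands. The module is installed in compiled form; this text tells all that it offers.
- The arm moves only by the tool drive_tool, never from a script. Its arguments are lists of equal length, an entry for each row: "linear": the shift along the tool's x, y, z in mm, a list of three; "rot": the turn, a rotation vector about the tool's x, y, z in degrees, a list of three; "hand": the finger opening in mm, from 0 to 85.4. A call has 1 to 20 rows; each row shifts and turns the pose as measured when the row begins, along the tool's axes as they then stand; what a row does not reach is not made up. A row lasts 1/12 s, in which the tool goes at most 41.7 mm and 7.16 degrees, less where a joint would pass 70% of its speed; a pose out of reach is approached as far as the arm can. A call with a gripper value outside its range is refused whole. The fingers move at their own pace and stop on an object; "force" is the grip in N (left out, the last holds). Time passes only in rows, so rows that do not move let the fingers close. It gives the time, the measured TCP pose, the force and the opening at its end, in the units of the state.
- manip.sense(): the state, without advancing time (a new reading comes with each control period).
- cams.snapshot(name): name is "side" or "top" or "wrist"; returns the picture (384x512x3 uint8, red, green, blue); there is no depth.
- cams.camera_model(name): a dict with "vfov" (degrees; the focal length in pixels is half the picture's height over the tangent of half this angle, whatever the lens; pixels are square), "cx", "cy" (the principal point, pixels), "rvec" (rotation vector, rad) and "tvec" (3), from world to camera coordinates, as OpenCV has them. Camera axes: x right, y down, z forward; pixel columns grow to the right and rows downward; lengths in m; the calibration is good to about 2 mm. A picture is of the moment at which its call begins: read the wrist's pose just before it. camera_model takes no time and is no camera call; for the wrist camera it gives the pose at the moment of the call.
- order.sign_off(): hands the job in, once; it reports no verdict.
Trained networks look in the newest picture that a camera, given by its name, has taken for a name from the list of things; names that differ only in an ending like _2 or _b are one class to them, and where a whole thing is asked for, a point or a joint stands for the part that bears it (a point fixed in the world has none). Each returns a list of dicts, best first, with "score" (0 to 1); they miss things now and then, are a little off and sometimes report something else, mostly with a low value. They report only what shows in the picture. A call takes as long as a camera call.
- cams.regions_of(label, camera): "pixels" (384x512 bool, what is visible of it) and "rect" ([left, top, right, bottom] in pixels, round what is visible of it).
- cams.spot_point(label, camera): "at" ([column, row] in pixels: a listed point, or the origin of a listed thing).
The state is a dict: "t": time; "q": joint angles; "qd": joint speeds; "tau": joint torques, N m; "tcp_pos": TCP position; "tool_rot": TCP orientation; "force": force on the tool from outside, world axes, zero at the start; "ft_torque": the same for the moment, N m; "finger_gap": opening from 0.0 (shut) to 1.0 (fully open).
Only numpy, scipy, OpenCV 4.12 (cv2) and the standard library are available. Lean on these libraries where they do the work, as an engineer would, in place of code of your own. Each camera call takes 0.05 s, during which the arm holds its last target. There are 200 camera calls.

## Task

Open the dust inlet on the workbench: with a fingertip or the outside of the fingers, push the red knob along the long leg of its L-shaped slot to the corner, so that the yellow shutter uncovers the window, then push it sideways to the very end of the short leg, where the shutter is locked open. Only push the knob, never pinch it between the fingers, and leave the glue bottle, the jar, the wood offcut and the try square where they are.

Things in the scene. Friction and masses are not known exactly. Their poses are not given: they have to be found in the camera images.
- inlet: Grey flat box fixed on the bench, 220 mm (x, centred) by 240 mm (y -160 to +80), top plate 46 mm above the bench. Origin on the bench; x runs along the slot's long leg from start to corner, y along the short leg to its end, z up; turned about z. Window with yellow shutter: x -75 to +5, y -140 to -60 mm. At its +x face, y -100, a black hose runs 90 mm to a collar (64 mm across), both 46 mm high.
- slot_start (a point): Centre line of the slot at the closed end of the long leg, on the top plate (46 mm above the bench); inlet frame x -45, y -20 mm. Axes as the inlet's.
- slot_corner (a point): Centre line of the slot at the corner, on the top plate; inlet frame x +45, y -20 mm (the long leg is 90 mm of travel). Axes as the inlet's.
- slot_end (a point): Centre line of the slot at the end of the short leg, on the top plate; inlet frame x +45, y +30 mm (50 mm of travel from the corner). Axes as the inlet's.
- knob_top (a point): Centre of the top of the red knob, 48 mm above the top plate. The knob is an upright 26 mm square post, sides parallel to the inlet's x and y, from 6 to 48 mm above the plate. Below it a 16 mm round pin runs in the 20 mm wide slot (2 mm play each side). It cannot turn, tilt or lift out. It starts in the first 35 mm or so of the long leg.
- shutter (a joint): Travel of knob and yellow shutter along the inlet's x, in m: 0 at slot_start (window shut), 0.090 at the corner (window open); the pin meets the slot's end at about 0.092. About 2 N of sliding friction and a little damping (4 N per m/s); no spring, it stays where it is left.
- knob (a joint): Travel of the knob along the inlet's y, in m: 0 in the long leg, 0.050 at the end of the short leg (the pin meets the end at about 0.052). The slot allows it to grow only at the corner. About 1.5 N of friction and a little damping (4 N per m/s), no spring.
- knob_front: The -x side face of the red knob, 24 mm wide and 42 mm high, fixed to the knob; origin at its centre, 12 mm from the knob's axis and 27 mm above the top plate (push here for the long leg).
- knob_back: The +x side face of the red knob, 24 mm wide and 42 mm high, fixed to the knob; origin at its centre, 12 mm from the knob's axis and 27 mm above the top plate.
- knob_left: The +y side face of the red knob, 24 mm wide and 42 mm high, fixed to the knob; origin at its centre, 12 mm from the knob's axis and 27 mm above the top plate.
- knob_right: The -y side face of the red knob, 24 mm wide and 42 mm high, fixed to the knob; origin at its centre, 12 mm from the knob's axis and 27 mm above the top plate (push here for the short leg).
- glue: Bystander: yellow glue bottle with orange cap, 52 mm across, 115 mm tall, standing on the bench beside the inlet. Origin at the centre of its underside.
- jar: Bystander: glass jar with steel lid, 60 mm across, 75 mm tall, on the bench beside the inlet. Origin at the centre of its underside.
- offcut: Bystander: small light wood offcut, 42 by 30 by 26 mm high, lying on the inlet's top plate near its -x, +y corner. Origin at the centre of its underside.
- square: Bystander: try square lying on the bench: dark wood stock 100 by 22 by 16 mm high along its x, with a steel blade, 18 mm wide, 4 mm thick, flat on the bench, reaching 161 mm along its +y from x = +30 mm. Origin at the centre of the stock's underside.

How it is judged:
On the way, in this order (a step that is already met when the one before it is completed fails the run):
1. the knob is pushed along the long leg to the corner (shutter at least 83 mm open, knob not yet in the short leg) (value of joint shutter above 0.083 m and value of joint knob below 0.03 m), for 0.1 s.
2. the knob is pushed to the end of the short leg (value of joint shutter above 0.083 m and value of joint knob above 0.044 m), for 0.2 s.
At the end, for the whole second after the job is handed in: The knob is at rest at the end of the short leg (within 6 mm of the 50 mm travel) with the shutter open (at least 83 of 90 mm), and the glue bottle, jar, offcut and try square are within 15 mm of where they began, not tipped over (all of step 2 and velocity of joint shutter between -0.005 and 0.005 m/s and velocity of joint knob between -0.005 and 0.005 m/s and distance of each of glue, jar, offcut, square from where it was at the start of the episode below 0.015 m and angle between each of glue, jar, offcut, square's own z axis and vertical below 0.2 rad); the robot touches nothing.
It fails at once if the knob is pinched: the fingers press on two opposite sides at once ((contact force between the fingers and knob_front above 1 N and contact force between the fingers and knob_back above 1 N) or (contact force between the fingers and knob_left above 1 N and contact force between the fingers and knob_right above 1 N)).
It fails at once if the glue bottle is shifted or lifted by more than 15 mm (distance of glue from where it was at the start of the episode above 0.015 m).
It fails at once if the jar is shifted or lifted by more than 15 mm (distance of jar from where it was at the start of the episode above 0.015 m).
It fails at once if the wood offcut is shifted or lifted by more than 15 mm (distance of offcut from where it was at the start of the episode above 0.015 m).
It fails at once if the try square is shifted or lifted by more than 15 mm (distance of square from where it was at the start of the episode above 0.015 m).
It also fails if it takes over 45 s, if anything falls off the work surface, if the arm or the gripper's body presses on something with over 40 N, if the wrist force passes 120 N, or if a joint passes its speed limit or range.

## Working session

There is one attempt and no reset: what is moved stays moved. The work goes in short steps, Python scripts to look and compute and a tool call to move; the robot and the scene stay as the last step left them, time stands still between calls to the robot, and variables do not carry over. Pictures are saved under pics/ and viewed, about 8 in all and at most 12, crops included, and the job is handed in when it is done.

Besides the shell and the picture viewer there is one more tool, called after ">>>" as name(argument=value, ...), one argument or row to a line, values as JSON. drive_tool: Moves the arm, as the interface text tells. Its arguments: {"type":"object","properties":{"linear":{"type":"array","items":{"type":"array","items":{"type":"number"}}},"rot":{"type":"array","items":{"type":"array","items":{"type":"number"}}},"hand":{"type":"array","items":{"type":"number"}},"force":{"type":"number"}},"required":["linear","rot","hand"]}

```bash
mkdir -p pics; cat > h.py <<'E'
import numpy as np, cv2
from station import manip, cams, order
def ray(cam,px,z):
    m=cams.camera_model(cam); f=192/np.tan(np.radians(m["vfov"])/2)
    R=cv2.Rodrigues(np.array(m["rvec"],float))[0]; t=np.array(m["tvec"],float).ravel()
    d=R.T@np.array([(px[0]-m["cx"])/f,(px[1]-m["cy"])/f,1]); c=-R.T@t
    return c+d*(z-c[2])/d[2]
def proj(cam,P):
    m=cams.camera_model(cam); f=192/np.tan(np.radians(m["vfov"])/2)
    K=np.array([[f,0,m["cx"]],[0,f,m["cy"]],[0,0,1]])
    return cv2.projectPoints(np.array(P,float).reshape(-1,1,3),np.array(m["rvec"],float),np.array(m["tvec"],float),K,None)[0][:,0]
E
python3 - <<'E'
from h import *
np.set_printoptions(precision=4,suppress=True)
s=manip.sense();print(s["tcp_pos"],s["tool_rot"],s["finger_gap"],manip.tip_reach)
Z=dict(slot_start=.046,slot_corner=.046,slot_end=.046,knob_top=.094,inlet=0,glue=0,jar=0,offcut=.046,square=0)
ims=[]
for c in("top","side"):
    im=cams.snapshot(c);ims.append(im)
    for k,z in Z.items():
        r=cams.spot_point(k,c)
        if r: print(c,k,[(np.array(x["at"]),round(x["score"],2),ray(c,x["at"],z)[:2]) for x in r[:2]])
for n,im in zip(("top","side"),ims): cv2.imwrite(f"pics/{n}0.png",cv2.resize(im[:,:,::-1],(800,600)))
E
```

```text
[ 0.1539 -0.6052  0.3029] [ 0.9923  0.1241  0.0001 -0.0011] 0.9987376003568004 0.0726
top slot_start [(array([249.9, 191.9]), 0.67, array([0.4962, 0.0197])), (array([324.4, 170.5]), 0.47, array([ 0.5459, -0.1356]))]
top slot_corner [(array([237.5, 150.9]), 0.61, array([0.5828, 0.0482]))]
top slot_end [(array([214.1, 159.5]), 0.71, array([0.5628, 0.0968]))]
top knob_top [(array([245. , 185.6]), 0.46, array([0.5015, 0.0295]))]
top inlet [(array([232.7, 174.9]), 0.97, array([0.5395, 0.0587])), (array([245.3, 187.7]), 0.18, array([0.5118, 0.0302]))]
top glue [(array([158.2, 184.1]), 0.77, array([0.5145, 0.2207]))]
top jar [(array([182.5, 232.2]), 0.71, array([0.4112, 0.1625]))]
top offcut [(array([213.3, 207.6]), 0.67, array([0.4613, 0.0944]))]
top square [(array([328.3, 168.5]), 0.64, array([ 0.5599, -0.1522]))]
side slot_start [(array([252.9, 208.3]), 0.63, array([0.496 , 0.0146]))]
side slot_corner [(array([287.3, 194. ]), 0.97, array([0.5836, 0.0493]))]
side slot_end [(array([276.4, 185.5]), 0.65, array([0.5696, 0.0905]))]
side knob_top [(array([256.5, 188.9]), 0.6, array([0.5049, 0.0147]))]
side inlet [(array([268.6, 213.4]), 0.58, array([0.5397, 0.0489]))]
side glue [(array([244.8, 178.8]), 0.56, array([0.5178, 0.2147])), (array([304.6, 271.3]), 0.24, array([ 0.559 , -0.1478]))]
side jar [(array([209.7, 196.7]), 0.7, array([0.4164, 0.1531]))]
side offcut [(array([231.2, 191.6]), 0.66, array([0.4622, 0.0917]))]
side square [(array([305.7, 268.7]), 0.65, array([ 0.5633, -0.1417]))]
```

```bash
python3 - <<'E'
from h import *
np.set_printoptions(precision=4,suppress=True)
from scipy.optimize import least_squares
# fit pose of the inlet to both views
loc=dict(slot_start=(-45,-20,46),slot_corner=(45,-20,46),slot_end=(45,30,46),inlet=(0,0,0))
obs={'top':dict(slot_start=(249.9,191.9),slot_corner=(237.5,150.9),slot_end=(214.1,159.5),inlet=(232.7,174.9)),
'side':dict(slot_start=(252.9,208.3),slot_corner=(287.3,194),slot_end=(276.4,185.5),inlet=(268.6,213.4))}
def W(p,L):
    L=np.atleast_2d(L)/1000.;c,s=np.cos(p[2]),np.sin(p[2])
    return np.c_[p[0]+c*L[:,0]-s*L[:,1],p[1]+s*L[:,0]+c*L[:,1],L[:,2]]
f=lambda p:np.concatenate([(proj(c,W(p,[loc[k] for k in o]))-np.array(list(o.values()))).ravel() for c,o in obs.items()])
r=least_squares(f,[.535,.052,.35],loss='soft_l1',x_scale=[.01,.01,.1]);p=r.x
print(p,np.degrees(p[2]),f(p))
for c in('top','side'):
    im=cams.snapshot(c)[:,:,::-1]; im=cv2.resize(im,None,fx=4,fy=4,interpolation=cv2.INTER_CUBIC)
    for poly in([(-110,-160,46),(110,-160,46),(110,80,46),(-110,80,46)],[(-75,-140,46),(5,-140,46),(5,-60,46),(-75,-60,46)],[(-45,-20,46),(45,-20,46),(45,30,46),(45,-20,46)]):
        cv2.polylines(im,[np.int32(proj(c,W(p,poly))*4+2)],True,(255,0,255),1)
    u=proj(c,W(p,[(0,0,46)]))[0]*4; x,y=int(u[0]-400),int(u[1]-300)
    cv2.imwrite(f'pics/{c}1.png',im[max(y,0):y+600,max(x,0):x+800])
E
```

```text
[0.5343 0.0531 0.3202] 18.34339667839734 [-0.0947 -0.8391  0.0026 -0.2674  0.5841 -2.2164  2.4928  2.3885  0.3254
 -1.5155  0.0252  0.2693 -1.3883 -1.0222 -2.7122 -0.6783]
```

View pics/top1.png

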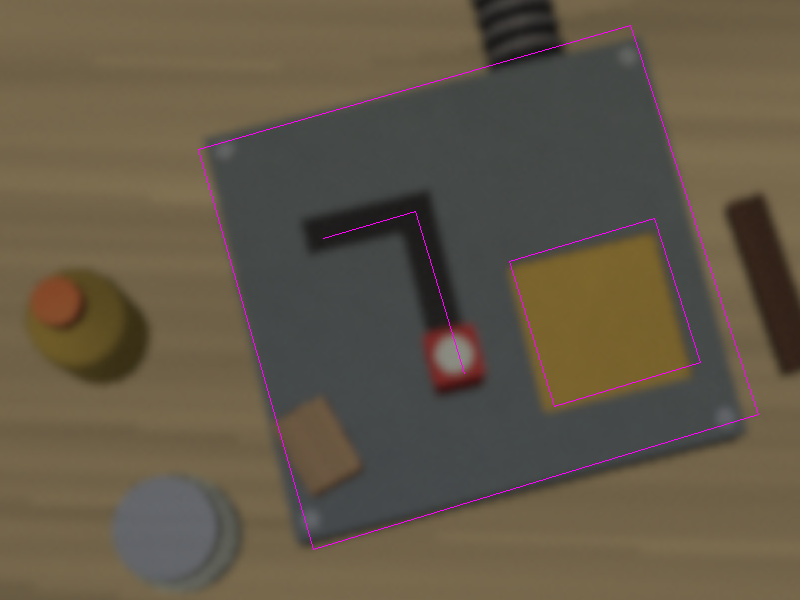

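View pics/side1.png

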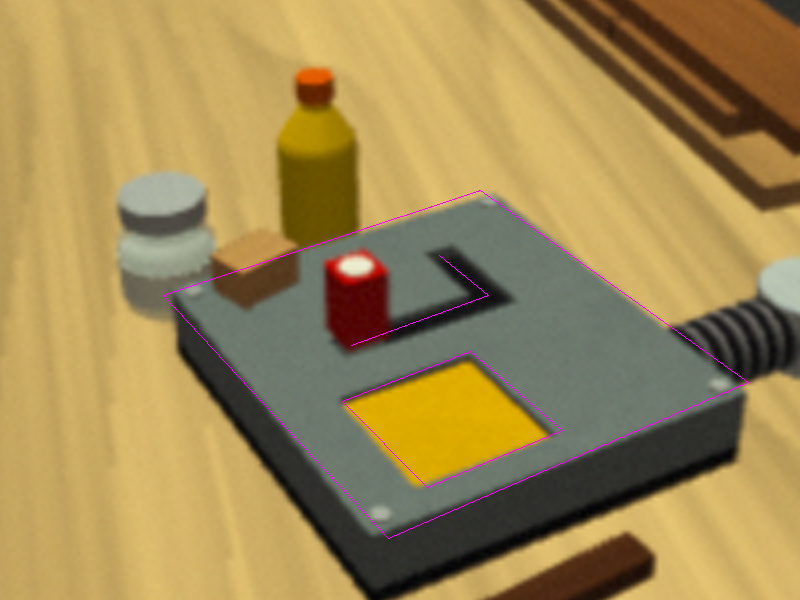

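```bash
python3 - <<'E'
from h import *
np.set_printoptions(precision=4,suppress=True)
from scipy.optimize import least_squares
def W(p,L):
    L=np.atleast_2d(L)/1000.;c,s=np.cos(p[2]),np.sin(p[2])
    return np.c_[p[0]+c*L[:,0]-s*L[:,1],p[1]+s*L[:,0]+c*L[:,1],L[:,2]]
p0=[.5343,.0531,.3202]
P=[(-110,-160),(110,-160),(110,80),(-110,80),(-75,-140),(5,-140),(5,-60),(-75,-60),(45,-20),(45,30)]
px={'top':[(742,428),(636,42),(206,138),(302,540),(692,377),(656,233),(510,266),(546,412),(417,210),(319,236)],
'side':[(380,535),(745,385),(494,196),(172,297),(422,487),(553,435),(470,357),(343,402),(492,296),(443,252)]}
kn={'top':(454,354),'side':(355,266)}
o={}
for c in px:
    u=proj(c,W(p0,[(0,0,46)]))[0]*4; o[c]=np.maximum(np.int32(u-[400,300]),0)
un=lambda c,a:(np.array(a)+o[c]-1.5)/4
def f(p,one=None):
    L=[(a,b,46) for a,b in P]+[(-45+p[3]*1000,-20,94)]
    return np.concatenate([(proj(c,W(p,L))-un(c,px[c]+[kn[c]])).ravel() for c in(one or px)])
for one in(None,['top'],['side']):
    r=least_squares(lambda p:f(p,one),p0+[.01],loss='soft_l1',x_scale=[.01,.01,.1,.01]);p=r.x
    print(p,np.degrees(p[2]),np.abs(f(p,one)).max())
    if one is None: q=p
p=q;print(f(p).reshape(2,-1,2))
np.save('p.npy',p)
for n,l in dict(start=(-45,-20,46),corner=(45,-20,46),end=(45,30,46),knob=(-45+p[3]*1e3,-20,94),c1=(-109,80,46)).items(): print(n,W(p,l))
E
```

```text
[0.5356 0.0541 0.2765 0.0034] 15.841518713658147 2.3533149250705065
[0.5345 0.0549 0.2691 0.0038] 15.420689865646414 1.5432494831202348
[0.5363 0.0525 0.2887 0.0028] 16.542919239130576 1.5071510174710738
[[[ 2.1785 -0.1755]
  [ 1.12   -2.3533]
  [-0.6118  0.0506]
  [-0.3781  0.578 ]
  [ 0.9595 -1.2337]
  [-0.0668 -1.5598]
  [-0.2336 -0.7109]
  [ 0.3922 -0.5981]
  [-0.0744 -0.1753]
  [ 1.3467 -1.0053]
  [ 0.6661 -0.4369]]

 [[-2.2032  0.0885]
  [ 0.0255  1.036 ]
  [-0.8629 -1.225 ]
  [-1.2036 -2.1281]
  [-1.7789 -0.3752]
  [ 0.1848 -0.6134]
  [-0.5651 -1.3024]
  [-1.7801 -1.1037]
  [-0.492  -0.1508]
  [ 0.1942  0.7815]
  [-0.3737 -0.1628]]]
start [[0.4977 0.0226 0.046 ]]
corner [[0.5843 0.0471 0.046 ]]
end [[0.5707 0.0952 0.046 ]]
knob [[0.501  0.0235 0.094 ]]
c1 [[0.4089 0.1013 0.046 ]]
```

The inlet fit agrees across both views to about 2 mm: yaw is about 15.8°, the knob has travelled about 3 mm, and its top is at (0.501, 0.0235). The top picture shows the knob at crop pixel (454,354). The glue bottle, jar and offcut are on the +y side and the square is on the right, all clear of the slot path. I'll approach high with the fingers shut.

>>> drive_tool(
  linear=[
    [30,-20,0],
    [30,-20,0],
    [30,-20,0],
    [30,-20,0],
    [30,-20,0],
    [30,-20,0],
    [30,-20,0],
    [30,-20,0],
    [30,-20,0],
    [30,-20,0],
    [14,-32,0],
    [14,-32,0],
    [14,-32,0],
    [14,-32,0],
    [14,-32,0],
    [14,-32,0],
    [14,-32,0],
    [14,-32,0],
    [14,-32,0],
    [14,-32,0],
  ],
  rot=[
    [0,0,0],
    [0,0,0],
    [0,0,0],
    [0,0,0],
    [0,0,0],
    [0,0,0],
    [0,0,0],
    [0,0,0],
    [0,0,0],
    [0,0,0],
    [0,0,0],
    [0,0,0],
    [0,0,0],
    [0,0,0],
    [0,0,0],
    [0,0,0],
    [0,0,0],
    [0,0,0],
    [0,0,0],
    [0,0,0],
  ],
  hand=[0,0,0,0,0,0,0,0,0,0,0,0,0,0,0,0,0,0,0,0],
)

```text
t: 2.77
tcp_pos: [0.469, 0.0209, 0.3002]
tool_rot: [0.993, 0.116, 0.005, 0.01]
force: [-0.0, -1.1, -0.4]
finger_gap: 0.0
```

```bash
cat >> h.py <<'E'
from scipy.spatial.transform import Rotation as Ro
def W(p,L):
    L=np.atleast_2d(L)/1000.;c,s=np.cos(p[2]),np.sin(p[2])
    return np.c_[p[0]+c*L[:,0]-s*L[:,1],p[1]+s*L[:,0]+c*L[:,1],L[:,2]]
def rep(goal):  # goal: local inlet x,y,z of TCP in mm
    np.set_printoptions(precision=2,suppress=True)
    s=manip.sense();p=np.load('p.npy');R=Ro.from_quat(s["tool_rot"]);P=np.array(s["tcp_pos"])
    d=P-[p[0],p[1],0];c,n=np.cos(p[2]),np.sin(p[2])
    print("t",s["t"],"local mm",1e3*np.array([c*d[0]+n*d[1],-n*d[0]+c*d[1],d[2]]),"F",np.array(s["force"]),"gap",s["finger_gap"])
    G=Ro.from_euler('z',p[2])*Ro.from_euler('x',np.pi)
    print("tool move mm",1e3*R.inv().apply(W(p,goal)[0]-P),"rot deg",np.degrees((R.inv()*G).as_rotvec()),"q",np.array(s["q"]))
E
python3 -c "
from h import *
rep((-90,-20,135))"
```

```text
t 2.7667 local mm [-73.09 -13.8  300.23] F [-0.   -1.15 -0.4 ] gap 0.0004992101346706291
tool move mm [-17.91   3.55 165.2 ] rot deg [ 1.18 -0.42 -2.51] q [-0.19  0.32  1.82 -0.02  0.98  1.16]
```

>>> drive_tool(
  linear=[
    [-18,4,0],
    [0,0,25],
    [0,0,25],
    [0,0,25],
    [0,0,25],
    [0,0,20],
    [0,0,0],
  ],
  rot=[
    [1.2,-0.4,-2.5],
    [0,0,0],
    [0,0,0],
    [0,0,0],
    [0,0,0],
    [0,0,0],
    [0,0,0],
  ],
  hand=[0,0,0,0,0,0,0],
)

```text
t: 3.35
tcp_pos: [0.4573, 0.0258, 0.1804]
tool_rot: [0.989, 0.151, 0.008, 0.001]
force: [0.4, 0.3, -0.4]
finger_gap: 0.002
```

```bash
python3 -c "
from h import *
rep((-90,-20,135))
for c in('top','side'):
    im=cv2.resize(cams.snapshot(c)[:,:,::-1],None,fx=3,fy=3,interpolation=cv2.INTER_CUBIC)
    u=np.int32(proj(c,W(np.load('p.npy'),[(-30,-20,94)]))[0]*3);x,y=np.maximum(u-[200,250],0)
    cv2.imwrite(f'pics/{c}2.png',im[y:y+500,x:x+400])
cv2.imwrite('pics/both2.png',np.hstack([cv2.imread(f'pics/{c}2.png') for c in('top','side')]))
"
```

```text
t 3.35 local mm [-83.05  -5.86 180.38] F [ 0.43  0.33 -0.36] gap 0.001742210106389768
tool move mm [-8.03 13.78 45.31] rot deg [ 0.22 -0.91  1.49] q [-0.19  0.52  1.97  0.01  0.64  1.07]
```

View pics/both2.png

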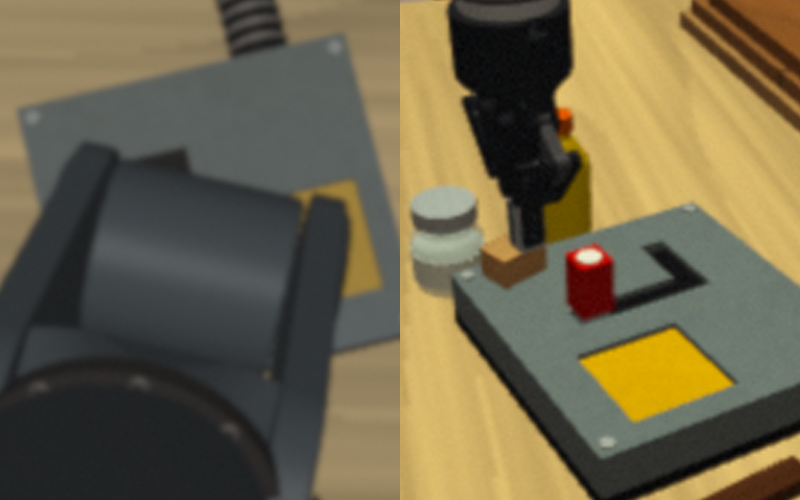

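The side view shows the shut fingers above the plate, behind the knob at (590,285). I'll centre the tool sideways before going down.

>>> drive_tool(
  linear=[
    [-8,14,0],
    [0,0,0],
    [0,0,0],
  ],
  rot=[
    [0.2,-0.9,1.5],
    [0,0,0],
    [0,0,0],
  ],
  hand=[0,0,0],
)

```text
t: 3.7
tcp_pos: [0.4573, 0.0091, 0.1862]
tool_rot: [0.99, 0.138, 0.005, 0.002]
force: [-0.3, 0.6, 0.8]
finger_gap: -0.003
```

```bash
python3 -c "
from h import *
rep((-90,-20,135))"
```

```text
t 3.7 local mm [-87.56 -21.89 186.2 ] F [-0.32  0.6   0.81] gap -0.003035782008928309
tool move mm [-2.96 -2.16 51.16] rot deg [ 0.31 -0.58 -0.03] q [-0.23  0.51  1.96  0.    0.66  1.07]
```

>>> drive_tool(
  linear=[
    [-2,-1,17],
    [0,0,17],
    [0,0,14],
    [0,0,0],
    [0,0,0],
  ],
  rot=[
    [0.3,-0.6,0],
    [0,0,0],
    [0,0,0],
    [0,0,0],
    [0,0,0],
  ],
  hand=[0,0,0,0,0],
)

```text
t: 4.12
tcp_pos: [0.4608, 0.0094, 0.1437]
tool_rot: [0.99, 0.138, 0.009, 0.003]
force: [0.4, -0.5, 0.4]
finger_gap: 0.001
```

```bash
python3 -c "
from h import *
rep((-65,-20,135))"
```

```text
t 4.1167 local mm [-84.18 -22.59 143.67] F [ 0.39 -0.55  0.45] gap 0.0011158197471203566
tool move mm [19.04 -2.66  8.96] rot deg [ 0.47 -0.93 -0.  ] q [-0.22  0.6   1.98  0.    0.54  1.07]
```

>>> drive_tool(
  linear=[
    [5,-2,7],
    [11,0,0],
    [11,0,0],
    [11,0,0],
    [11,0,0],
    [11,0,0],
    [11,0,0],
    [0,0,0],
  ],
  rot=[
    [0.4,-0.9,0],
    [0,0,0],
    [0,0,0],
    [0,0,0],
    [0,0,0],
    [0,0,0],
    [0,0,0],
    [0,0,0],
  ],
  hand=[0,0,0,0,0,0,0,0],
)

```text
t: 4.78
tcp_pos: [0.5302, 0.0333, 0.141]
tool_rot: [0.99, 0.139, -0.004, 0.001]
force: [0.8, -1.1, 0.2]
finger_gap: -0.0
```

```bash
python3 -c "
from h import *
rep((21,-20,135))
cams.snapshot('side');p=np.load('p.npy')
for x in cams.spot_point('knob_top','side')[:2]:
    P=ray('side',x['at'],.094);d=P[:2]-p[:2];c,n=np.cos(p[2]),np.sin(p[2]);print(x['score'],1e3*(c*d[0]+n*d[1]),1e3*(-n*d[0]+c*d[1]))
"
```

```text
t 4.7833 local mm [-10.89 -18.57 140.95] F [ 0.78 -1.06  0.17] gap -0.0001266892244429248
tool move mm [31.93  1.51  5.67] rot deg [0.01 0.5  0.15] q [-0.15  0.66  1.79 -0.01  0.7   1.15]
0.81 20.004603571781267 -16.580693812670855
```

>>> drive_tool(
  linear=[
    [8,0,4],
    [8,0,0],
    [6,0,0],
    [4,0,0],
    [0,0,0],
  ],
  rot=[
    [0,0,0],
    [0,0,0],
    [0,0,0],
    [0,0,0],
    [0,0,0],
  ],
  hand=[0,0,0,0,0],
)

```text
t: 5.3
tcp_pos: [0.5516, 0.041, 0.1364]
tool_rot: [0.99, 0.139, -0.009, -0.0]
force: [-0.3, -1.0, -0.5]
finger_gap: 0.0
```

```bash
cat >> h.py <<'E'
def knob(c='side'):
    cams.snapshot(c);p=np.load('p.npy')
    for x in cams.spot_point('knob_top',c)[:2]:
        P=ray(c,x['at'],.094);d=P[:2]-p[:2];a,n=np.cos(p[2]),np.sin(p[2]);print(c,x['score'],1e3*(a*d[0]+n*d[1]),1e3*(-n*d[0]+a*d[1]))
E
python3 -c "
from h import *
rep((21,-20,135));knob()"
```

```text
t 5.3 local mm [ 11.87 -16.99 136.36] F [-0.29 -1.03 -0.54] gap 0.00021796887572777
tool move mm [9.14 3.03 1.18] rot deg [-0.17  1.05  0.14] q [-0.13  0.69  1.73 -0.01  0.74  1.17]
side 0.77 37.63694518429762 -23.156914218377533
```

>>> drive_tool(
  linear=[
    [4,1,0],
    [4,1,0],
    [4,0,0],
    [0,0,0],
  ],
  rot=[
    [0,1,0],
    [0,0,0],
    [0,0,0],
    [0,0,0],
  ],
  hand=[0,0,0,0],
)

```text
t: 5.73
tcp_pos: [0.5623, 0.0428, 0.1359]
tool_rot: [0.99, 0.139, -0.002, -0.002]
force: [-1.1, -1.0, 1.3]
finger_gap: 0.001
```

```bash
python3 -c "
from h import *
rep((21,-20,135));knob()"
```

```text
t 5.7333 local mm [ 22.62 -18.2  135.93] F [-1.1  -0.95  1.3 ] gap 0.0010324011241322863
tool move mm [-1.62  1.81  0.92] rot deg [-0.3   0.17  0.11] q [-0.12  0.69  1.71  0.01  0.74  1.16]
side 0.58 58.13075382064344 -13.301927472782676
```

>>> drive_tool(
  linear=[
    [3,0,0],
    [3,0,0],
    [0,0,0],
  ],
  rot=[
    [0,0,0],
    [0,0,0],
    [0,0,0],
  ],
  hand=[0,0,0],
)

```text
t: 6.08
tcp_pos: [0.5641, 0.0433, 0.1358]
tool_rot: [0.99, 0.14, -0.008, -0.002]
force: [0.9, -0.3, -0.4]
finger_gap: -0.002
```

```bash
python3 -c "
from h import *
rep((21,-20,135));knob();knob('top')
c='side'
im=cv2.resize(cams.snapshot(c)[:,:,::-1],None,fx=4,fy=4,interpolation=cv2.INTER_CUBIC)
u=np.int32(proj(c,W(np.load('p.npy'),[(0,-20,70)]))[0]*4);x,y=np.maximum(u-[350,300],0)
cv2.imwrite('pics/s3.png',im[y:y+560,x:x+700])"
```

```text
t 6.0833 local mm [ 24.46 -18.19 135.81] F [ 0.87 -0.29 -0.37] gap -0.0024553955874403455
tool move mm [-3.45  1.81  0.85] rot deg [-0.36  0.84  0.21] q [-0.12  0.7   1.7   0.    0.76  1.17]
side 0.63 49.33976173008932 -20.701306573012502
```

View pics/s3.png

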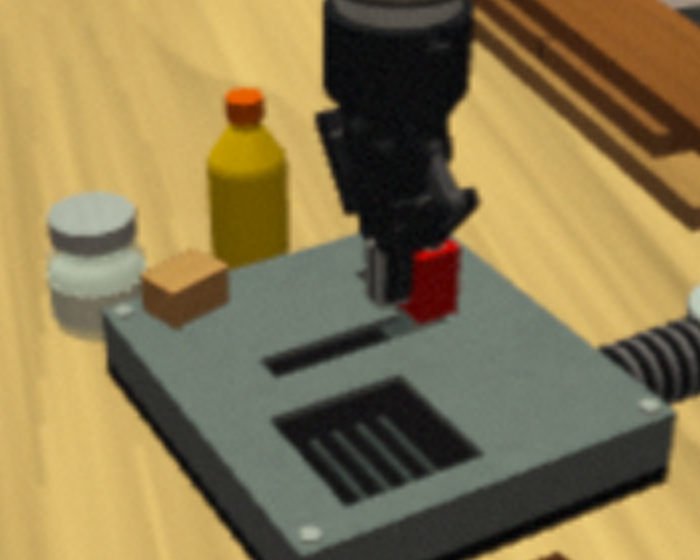

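The side view shows the window fully uncovered. The knob (435,280) is at the corner with the finger still behind it. I'll push a little further to feel the end stop.

>>> drive_tool(
  linear=[
    [4,1,0],
    [4,0,0],
  ],
  rot=[
    [0,0.5,0],
    [0,0,0],
  ],
  hand=[0,0],
)

```text
t: 6.5
tcp_pos: [0.5651, 0.0439, 0.1353]
tool_rot: [0.99, 0.141, -0.012, -0.003]
force: [-9.9, -8.0, 6.5]
finger_gap: 0.003
```

```bash
python3 -c "
from h import *
rep((21,-20,135))"
```

```text
t 6.5 local mm [ 25.64 -17.87 135.28] F [-9.91 -8.02  6.47] gap 0.002873776331114265
tool move mm [-4.64  2.11  0.36] rot deg [-0.58  1.35  0.36] q [-0.12  0.7   1.69  0.    0.77  1.17]
```

The stop was felt at about 10 N. Next I'll back off and go round to the knob's −y face.

>>> drive_tool(
  linear=[
    [-12,0,0],
    [-12,0,0],
    [0,16,0],
    [0,16,0],
    [0,16,0],
    [0,0,0],
    [0,0,0],
  ],
  rot=[
    [0,0,0],
    [0,1,0],
    [0,0,0],
    [0,0,0],
    [0,0,0],
    [0,0,0],
    [0,0,0],
  ],
  hand=[0,0,0,0,0,0,0],
)

```text
t: 7.08
tcp_pos: [0.5612, -0.0094, 0.1363]
tool_rot: [0.99, 0.141, 0.005, -0.004]
force: [-0.3, -0.3, -0.0]
finger_gap: -0.005
```

```bash
python3 -c "
from h import *
rep((45,-65,135));knob()"
```

```text
t 7.0833 local mm [  7.27 -68.1  136.3 ] F [-0.31 -0.31 -0.02] gap -0.005493298978879734
tool move mm [37.73 -2.88  1.75] rot deg [-0.34 -0.65  0.32] q [-0.22  0.69  1.73  0.02  0.72  1.06]
```

>>> drive_tool(
  linear=[
    [13,0,0],
    [13,0,0],
    [11,0,0],
    [0,0,0],
    [0,0,0],
  ],
  rot=[
    [0,-0.6,0],
    [0,0,0],
    [0,0,0],
    [0,0,0],
    [0,0,0],
  ],
  hand=[0,0,0,0,0],
)

```text
t: 7.6
tcp_pos: [0.596, 0.0065, 0.136]
tool_rot: [0.99, 0.143, -0.001, -0.004]
force: [-1.6, -0.5, 0.1]
finger_gap: 0.0
```

```bash
python3 -c "
from h import *
rep((45,2,135));knob()
c='side'
im=cv2.resize(cams.snapshot(c)[:,:,::-1],None,fx=4,fy=4,interpolation=cv2.INTER_CUBIC)
u=np.int32(proj(c,W(np.load('p.npy'),[(0,-20,70)]))[0]*4);x,y=np.maximum(u-[350,300],0)
cv2.imwrite('pics/s4.png',im[y:y+560,x:x+700])"
```

```text
t 7.6 local mm [ 45.08 -62.31 136.05] F [-1.64 -0.51  0.1 ] gap 0.0003324852796443303
tool move mm [  0.58 -64.3    1.58] rot deg [-0.47  0.07  0.58] q [-0.18  0.72  1.63  0.01  0.8   1.1 ]
side 0.69 56.0958799748415 -11.575085897059203
```

View pics/s4.png

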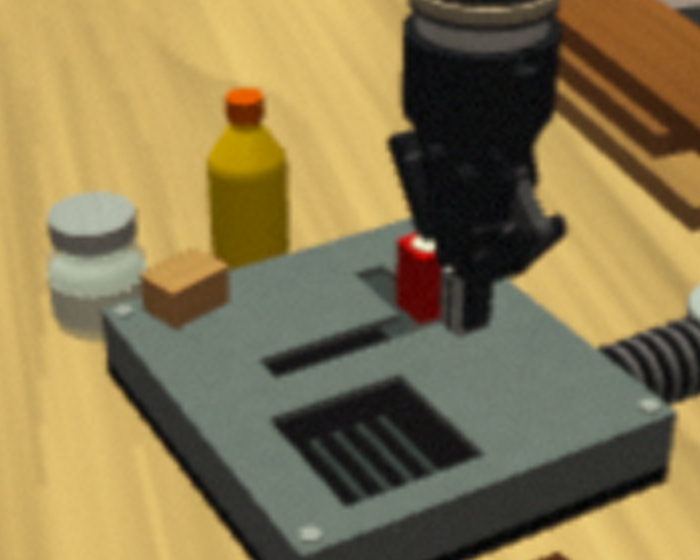

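The knob (418,280) is still at the corner and the finger (468,300) is on its −y side, so I'll push along the short leg.

>>> drive_tool(
  linear=[
    [0,-9,0],
    [0,-9,0],
    [0,-9,0],
    [0,-9,0],
    [0,-9,0],
    [0,-9,0],
    [0,0,0],
  ],
  rot=[
    [0,0,0.5],
    [0,0,0],
    [0,0,0],
    [0,0,0],
    [0,0,0],
    [0,0,0],
    [0,0,0],
  ],
  hand=[0,0,0,0,0,0,0],
)

```text
t: 8.33
tcp_pos: [0.5783, 0.0616, 0.1366]
tool_rot: [0.991, 0.137, -0.001, -0.003]
force: [0.2, -1.0, -0.1]
finger_gap: -0.0
```

```bash
python3 -c "
from h import *
rep((45,2,135));knob()"
```

```text
t 8.3333 local mm [ 43.17  -4.42 136.6 ] F [ 0.16 -0.95 -0.08] gap -0.00040369601602792377
tool move mm [ 1.82 -6.41  1.63] rot deg [-0.34  0.04 -0.07] q [-0.09  0.71  1.67  0.01  0.77  1.2 ]
side 0.49 51.772982047763065 17.723834018865723
```

>>> drive_tool(
  linear=[
    [1,-4,0],
    [0,-4,0],
    [0,-4,0],
    [0,-3,0],
  ],
  rot=[
    [0,0,0],
    [0,0,0],
    [0,0,0],
    [0,0,0],
  ],
  hand=[0,0,0,0],
)

```text
t: 8.77
tcp_pos: [0.5761, 0.0721, 0.1369]
tool_rot: [0.99, 0.139, -0.001, 0.001]
force: [1.1, -17.9, -2.3]
finger_gap: 0.003
```

```bash
python3 -c "
from h import *
rep((45,2,135));knob()"
```

```text
t 8.7667 local mm [ 43.92   6.21 136.86] F [  1.08 -17.91  -2.26] gap 0.002680656547591056
tool move mm [1.07 4.21 1.86] rot deg [0.12 0.12 0.1 ] q [-0.07  0.7   1.67 -0.    0.77  1.23]
side 0.55 49.99484241463806 29.063133850967613
```

The end stop was felt at 18 N. I'll hold for a moment, then withdraw.

>>> drive_tool(
  linear=[
    [0,-2,0],
    [0,0,0],
    [0,12,0],
    [0,12,0],
    [0,12,0],
    [0,0,-25],
    [0,0,-30],
    [0,0,-30],
    [0,0,-20],
    [0,20,0],
    [0,30,0],
    [0,30,0],
    [0,30,0],
    [0,0,0],
    [0,0,0],
  ],
  rot=[
    [0,0,0],
    [0,0,0],
    [0,0,0],
    [0,0,0],
    [0,0,0],
    [0,0,0],
    [0,0,0],
    [0,0,0],
    [0,0,0],
    [0,0,0],
    [0,0,0],
    [0,0,0],
    [0,0,0],
    [0,0,0],
    [0,0,0],
  ],
  hand=[0,0,0,0,0,0,0,0,0,0,0,0,0,0,0],
)

```text
t: 10.12
tcp_pos: [0.6197, -0.085, 0.2479]
tool_rot: [0.991, 0.135, -0.0, 0.001]
force: [-0.8, -0.2, -0.7]
finger_gap: -0.0
```

```bash
python3 -c "
from h import *
rep((45,2,135));knob();knob('top')
Z=dict(glue=0,jar=0,offcut=.046,square=0)
for c in('side','top'):
    im=cams.snapshot(c)
    for k,z in Z.items():
        r=cams.spot_point(k,c)
        if r: print(c,k,r[0]['score'],ray(c,r[0]['at'],z)[:2]*1e3)
    im=cv2.resize(im[:,:,::-1],None,fx=3,fy=3,interpolation=cv2.INTER_CUBIC)
    u=np.int32(proj(c,W(np.load('p.npy'),[(0,0,70)]))[0]*3);x,y=np.maximum(u-[200,250],0)
    cv2.imwrite(f'pics/{c}5.png',im[y:y+500,x:x+400])
cv2.imwrite('pics/both5.png',np.hstack([cv2.imread(f'pics/{c}5.png') for c in('top','side')]))"
```

```text
t 10.1167 local mm [  42.96 -156.75  247.89] F [-0.8  -0.17 -0.69] gap -4.198057914840684e-05
tool move mm [   1.15 -159.01  112.55] rot deg [ 0.12  0.03 -0.34] q [-0.31  0.59  1.49 -0.    1.06  0.99]
side 0.58 48.95489883423962 18.340129689792775
top 0.66 48.716351148289704 36.13230330685518
top 0.2 29.799309610182572 -21.34544875686421
side glue 0.63 [519.35 218.07]
side jar 0.58 [418.56 158.08]
side offcut 0.83 [456.65  90.55]
side square 0.36 [418.2  157.24]
top offcut 0.58 [567.83  94.65]
```

View pics/both5.png

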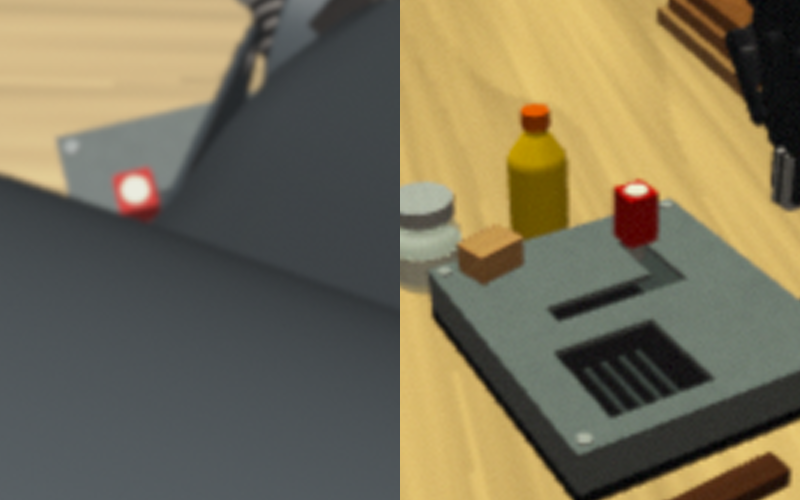

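```bash
python3 -c "
from h import *
p=np.load('p.npy');c='side'
u=np.int32(proj(c,W(p,[(0,0,70)]))[0]*3);o=np.maximum(u-[200,250],0)
for c,px in(('side',(636-400,190)),('top',(134,190))):
    u=np.int32(proj(c,W(p,[(0,0,70)]))[0]*3);o=np.maximum(u-[200,250],0)
    d=(ray(c,(np.array(px)+o-1)/3,.094)-[*p[:2],0])[:2];a,n=np.cos(p[2]),np.sin(p[2]);print(c,1e3*(a*d[0]+n*d[1]),1e3*(-n*d[0]+a*d[1]))
s=manip.sense();print(s['qd'],s['force']);order.sign_off()"
```

```text
side 47.83873864556473 29.628650136343673
top 46.84357876584759 33.71797844815911
[-0.00433475  0.00053718 -0.00064957 -0.00119236 -0.00088573 -0.00069916] [ 1.00392436 -0.55236164  0.63855716]
the job is handed in; nothing more can be done
```

The inlet is open, and I've handed the job in; the sign-off gives no verdict. With the gripper shut, I pushed the knob's −x face along the long leg until it met the end stop (about 10 N and up). I then went round and pushed its −y face to the end of the short leg (about 18 N), and withdrew. It took about 10 s on the robot's clock.

**Knob position:** The white dot on top of the knob, read from the last pictures, sits at inlet x about 47–48 mm and y about 30–34 mm. The end of the slot is at 45 and 30 mm, so the knob is there within the measuring error. The last side picture shows the window fully uncovered, and the wrist reads no contact force beyond noise.

**Bystanders:** In the side view, the glue, jar and offcut came out within about 6 mm of their starting places, and they look untouched.

**Checks that disagreed:**
- The network's knob reading from the side view gave y of 18 mm. I discarded it because both pictures and the felt end stop contradict it; that detector had jumped by around 10 mm or more throughout.
- The last network readings for the square (side view) and the offcut (top view, where the arm hides it) were false detections. The square's final position is therefore unmeasured; in the picture it still appears beside the inlet, and I did not work near it.

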